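Seat the oven's relay module with its ejector levers

TASK

The deck oven's control unit is open on the bench: take the shouldered relay module out of its cradle and lower it upright into the unit's slot until it rests on the contacts, both ejector levers still out. Then swing each lever fully inward so that the two hooks drive the module home on the stop inside. Units differ in how deep that stop lies, so feel each lever come up against it without straining the lever; the levers do the pressing, never force the module down by hand. Leave the filler card and everything else on the bench where they are.

Things in the scene. Friction and masses are not known exactly. Their poses are not given: they have to be found in the camera images.
- module_center (a point): Centre of the loose relay module, half-way up its 90 mm; 12 mm thick (x), z up, either way round fits. Black lower part 130 mm long (y), 40 mm high, its foot slightly narrowed; its ends form two shoulders 5 mm below this centre. Above them a grey tab 84 mm long, 12 mm thick, up to 45 mm above this centre: grasp it across x. Starts upright in a cradle, foot 20 mm and cradle cheeks 42 mm above the bench.
- filler_center (a point): Centre of the other card, a plain rectangular filler 12 x 100 x 76 mm without shoulders, in the other cradle. Not to be used or moved.
- rack: The fixed control unit: a grey base 100 x 270 x 30 mm (x, y, z), origin at the centre of its underside on the bench. On its middle a black slot along y, 15 mm wide and 134 mm long, walls 64 mm above the bench and a flared mouth to 72 mm. A lever stands at each end of the slot.
- slot (a point): On the slot's centre line, 81 mm above the bench; axes as the unit's (y along the slot). Lowered by hand, the module comes to rest on two stiff copper contacts with its centre 86 mm above the bench. Each end takes 19 to 23 N to push in and stays in. It bottoms on a hidden stop with its centre 78.8 to 84 mm above the bench, different every time.
- left_pivot (a point): Pivot of the left lever (at the +y end of the unit): 76 mm from the slot's centre along y, 58 mm above the bench; the lever turns about the unit's x axis.
- right_pivot (a point): Pivot of the right lever (at the -y end), likewise.
- left_bar (a point): Centre of the black thumb bar at the end of the left lever: round, 12 mm thick, 36 mm long along the unit's x, 85 mm from the pivot on a 16 mm wide steel arm. Leaning outward when open, about straight above the pivot when home.
- right_bar (a point): Centre of the thumb bar of the right lever, likewise.
- lever_left (a joint): Left lever angle (rad): 0 fully out (leaning 0.85 outward), 0.85 upright; starts at 0 to 0.10, stays where left. Turns freely (1 N at the bar) to 0.5 or 0.6, then its hook presses on the module's shoulder with up to 12 N at the bar, then stops dead (force jumps) when the module bottoms, somewhere from 0.68 to 0.98. Strained above 25 N. Push the bar inward from its outer side with closed fingers.
- lever_right (a joint): Angle of the right lever, same meaning.

How it is judged:
By the outcome, as a careful person would: the job done as asked, in the order asked, and still so for the second after the job is handed in, with the robot touching nothing.
It also fails if it takes over 70 s, if anything falls off the work surface, if the arm or the gripper's body presses on something with over 40 N, if the wrist force passes 120 N, or if a joint passes its speed limit or range.

ROBOT

A 6-joint arm with a two-finger parallel gripper is mounted at the origin on the work surface. World frame = base frame: x ahead of the robot, y to its left, z up, the work surface at z = 0. Lengths are in mm, angles in rad, forces in N, time in s.
With the tool pointing down it reaches from about 275 to 825 mm from the base axis. Payload 4.9 kg.
Tool frame: the origin (TCP) lies at the very end of the fingers, on their centre line; the grasp point (between the pads) lies 19 mm behind it; z points along the fingers, y is the line along which they close (so a half turn about z gives the same grasp; the last joint's range is limited). The gripper opens to 85 mm and grips with 20 to 120 N. Pads are 22 mm wide; open, the fingers measure 114 mm over their backs; the gripper's body (76 mm by 85 mm) begins 54 mm behind the grasp point. The pads swing forward as they close: fully open they stand 13 mm farther back than shut.
Start: joints at [-1.453, 0.326, -0.193, 1.052, 0, 1.437], TCP at [137.042, -532.671, 231.281] pointing down, gripper open.
Joint ranges: [-2.65, 2.65], [-0.97, 1.79], [-1.3, 1.35], [-1.93, 2.1], [-1.47, 1.37], [-3.14, 3.14]. Speed limits (rad/s): [2.57, 2.57, 3.14, 3.14, 3.14, 3.14].

INTERFACE

Orientations are given as [roll, pitch, yaw] about the fixed x, y, z axes, in that order (R = Rz(yaw) Ry(pitch) Rx(roll)).
In Python, from bench import bot, solve_ik, imaging gives the robot as it stands. Calls block until the motion is done:
- bot.move_ptp(position, orientation): joint-space move of the TCP to a pose.
- bot.movel(position, rot=None, max_speed=150, threshold=None): straight line of the TCP; rot=None keeps the orientation; max_speed is the mean speed in mm/s. With threshold (N) it stops when the force on the tool has changed by that much, and returns True; else False.
- bot.move_j(angles): joint-space move.
- bot.grip(opening, effort=None): opening from 0.0 (shut) to 1.0 (fully open); effort is the grip in N (None keeps the last); returns when the fingers have stopped.
- bot.dwell(seconds).
- solve_ik(position, orientation): joint angles nearest the present ones, or None.
- bot.get_state(): the state.
- imaging.capture(name): name is "scene" or "top" or "wrist"; returns the picture (420x560x3 uint8, blue, green, red); there is no depth.
- imaging.camera_model(name): a dict with "K" (3x3 intrinsics, pixels), "position" and "rotation" of the camera in the world. Camera axes: x right, y up, looking along -z (the intrinsics and any distortion apply to the point x, -y, -z); pixel columns grow to the right and rows downward; lengths in mm; the calibration is good to about 2 mm. A picture is of the moment at which its call begins: read the wrist's pose just before it. camera_model takes no time and is no camera call; for the wrist camera it gives the pose at the moment of the call.
A pose or a line that the arm cannot do raises bot.IKError and nothing moves.
- bot.sign_off(): hands the job in; it is judged then, once.
The state is a dict: "t": time; "qpos": joint angles; "joint_velocities": joint speeds; "effort": joint torques, N m; "tcp_pos": TCP position; "orientation": TCP orientation; "contact_force": force on the tool from outside, world axes, zero at the start; "wrist_torque": the same for the moment, N m; "opening": opening from 0.0 (shut) to 1.0 (fully open); "gripper_force": force on a finger pad.
Only numpy, scipy, OpenCV 4.12 (cv2) and the standard library are available. Lean on these libraries where they do the work, as an engineer would, in place of code of your own. Each camera call takes 0.05 s, during which the arm holds its last target. There are 200 camera calls.

## Working session

There is one attempt and no reset: what is moved stays moved. The work goes in short steps, each a Python script; the robot and the scene stay as the last script left them, time stands still between calls to the robot, and variables do not carry over. Pictures are saved under pics/ and viewed, at most 10 in all, crops included, and the job is handed in when it is done.

```bash
ls; mkdir -p pics; python3 - <<'E'
from bench import bot, imaging
import cv2
for n in ("scene","top"):
    cv2.imwrite(f"pics/{n}0.png",imaging.capture(n)); m=imaging.camera_model(n); print(n,m)
print(bot.get_state())
E
```

```text
pics
scene {'K': array([[424.79859709,   0.        , 276.0265664 ],
       [  0.        , 424.79859709, 211.18101587],
       [  0.        ,   0.        ,   1.        ]]), 'position': array([1043.38604932,  177.98171965,  497.85431344]), 'rotation': array([ 0.90686757, -0.02438364,  1.91680903])}
top {'K': array([[466.27462403,   0.        , 281.90545457],
       [  0.        , 466.27462403, 213.67072106],
       [  0.        ,   0.        ,   1.        ]]), 'position': array([475.06946148,  16.44909985, 849.17273105]), 'rotation': array([ 0.08373528, -0.02065151, -1.58783546])}
{'t': 0.1, 'qpos': array([-1.45322335e+00,  3.26878228e-01, -1.93474402e-01,  1.05201761e+00,
       -1.17743824e-05,  1.43660182e+00]), 'joint_velocities': array([ 0.00077477, -0.000695  ,  0.00052265,  0.00175303,  0.00165835,
       -0.00044495]), 'effort': array([ 1.10476638e-03, -4.44238865e+01,  2.63037997e+01,  7.87033379e-03,
       -7.96271866e-05, -1.84302046e-06]), 'tcp_pos': array([ 136.9623531 , -532.13265271,  230.57913884]), 'orientation': array([-3.14003132e+00, -1.98908284e-04,  2.51767334e-01]), 'contact_force': array([ 0.39874141, -0.24792299, -0.65417082]), 'wrist_torque': array([ 0.03529528, -0.01387615, -0.03278956]), 'gripper_force': 0.0, 'opening': 1.0007564359562682}
```

View pics/top0.png

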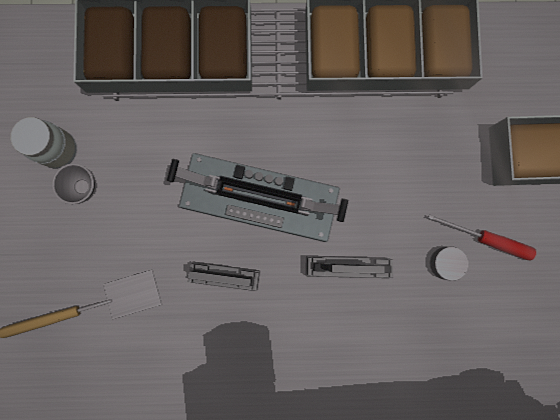

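View pics/scene0.png

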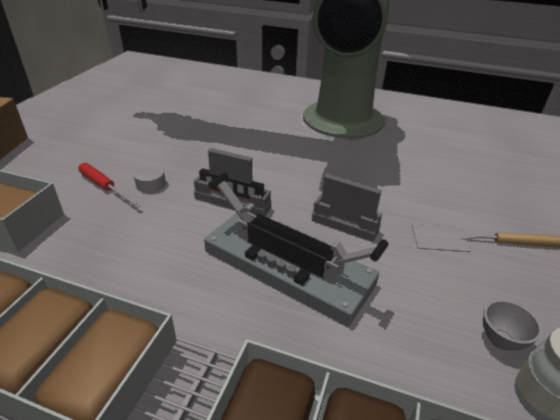

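The top view shows the rack centred near (260,197), its bars at about (173,172) and (343,210). Matching the scene view, where the shouldered card is at (230,180), the module is the right-hand cradle at (348,266). The filler is at (222,275).

```bash
cat > h.py <<'E'
import numpy as np, cv2
from bench import bot, solve_ik, imaging
from scipy.spatial.transform import Rotation as Ro
def ray(m,uv):
    d=np.array([(uv[0]-m['K'][0,2])/m['K'][0,0],-(uv[1]-m['K'][1,2])/m['K'][1,1],-1.])
    return np.array(m['position']),Ro.from_euler('xyz',m['rotation']).apply(d)
def onz(m,uv,z):
    p,d=ray(m,uv); return p+d*(z-p[2])/d[2]
def proj(m,P):
    c=Ro.from_euler('xyz',m['rotation']).inv().apply(np.array(P)-m['position'])
    return m['K'][0,2]+m['K'][0,0]*c[0]/-c[2], m['K'][1,2]-m['K'][1,1]*c[1]/-c[2]
E
python3 - <<'E'
from h import *
m=imaging.camera_model("top"); s=imaging.camera_model("scene")
L=onz(m,(173,172),114);R=onz(m,(343,210),114)
print(L,R,np.linalg.norm(L-R),(L+R)/2, 'yaw',np.arctan2(*(L-R)[1::-1][::-1]) )
print("scene proj bars",proj(s,L),proj(s,R))
im=cv2.imread("pics/top0.png")
hsv=cv2.cvtColor(im,cv2.COLOR_BGR2HSV)
mask=cv2.inRange(hsv,(75,22,60),(110,255,200)); mask[:140]=0;mask[245:]=0;mask[:,:165]=0;mask[:,360:]=0
mask=cv2.morphologyEx(mask,cv2.MORPH_CLOSE,np.ones((25,25)))
c=max(cv2.findContours(mask,0,2)[0],key=cv2.contourArea); r=cv2.minAreaRect(c);print(r)
b=[onz(m,p,30) for p in cv2.boxPoints(r)]; print(np.round(b,1),np.mean(b,0),[np.linalg.norm(b[i]-b[i-1]) for i in range(4)])
t=onz(m,(348,268),110); print('mod',t, proj(s,t))
c=np.hstack([cv2.resize(im[140:300,160:400],None,fx=3.3,fy=3.3,interpolation=3)])
cv2.imwrite("pics/crop0.png",c)
E
```

```text
[605.51043367 171.91223854 114.        ] [540.88248564 -96.90830622 114.        ] 276.48012035547595 [573.19645966  37.50196616 114.        ] yaw 0.23593543124929622
scene proj bars (np.float64(376.3810756896206), np.float64(248.69494217741496)) (np.float64(215.19170477022817), np.float64(181.09915858645041))
((259.37042236328125, 197.26974487304688), (150.29615783691406, 54.50264358520508), 13.134021759033203)
[[ 558.5  177.3   30. ]
 [ 652.9  155.5   30. ]
 [ 588.1 -103.4   30. ]
 [ 494.3  -79.    30. ]] [573.45775959  37.60302181  30.        ] [np.float64(264.1966295943143), np.float64(96.85335166037696), np.float64(266.88487216712156), np.float64(96.8757596353956)]
mod [ 449.10441934 -102.869437    110.        ] (np.float64(235.37251642658592), np.float64(155.33977929764694))
```

View pics/crop0.png

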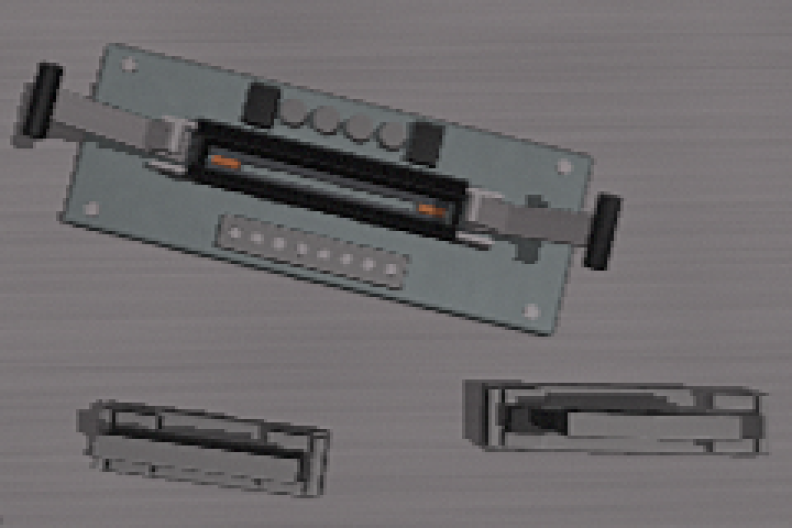

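The crop shows the module's light tab, from (568,412) to (745,440). The slot lies between the orange contacts at (222,160) and (432,210). Next I'll take wrist-camera views over both.

```bash
python3 - <<'E'
from h import *
m=imaging.camera_model("top")
for z,uv in ((110,(657,426)),(110,(568,412)),(110,(745,440))): print(onz(m,(160+uv[0]/3.3,140+uv[1]/3.3),z))
for k,(p,y) in enumerate((((450,-110,300),np.pi/2),((573,37,330),np.pi/2-.24))):
    for yy in (y,y-np.pi):
        q=solve_ik(p,[np.pi,0,yy]); print(yy,q)
    bot.move_ptp(p,[np.pi,0,y]); bot.dwell(.4)
    w=imaging.camera_model("wrist"); im=imaging.capture("wrist"); cv2.imwrite(f"pics/w{k}.png",im); np.save(f"w{k}.npy",w,allow_pickle=True)
    print(w, bot.get_state()['t'],bot.get_state()['tcp_pos'])
a=np.hstack([cv2.resize(cv2.imread(f"pics/w{k}.png"),(400,300),interpolation=3) for k in (0,1)])
cv2.imwrite("pics/w01.png",a)
E
```

```text
[ 447.0797867  -120.40497294  110.        ]
[454.4972758  -77.84698338 110.        ]
[ 439.6645183  -162.51830717  110.        ]
1.5707963267948966 [-0.39929692  0.12399196 -0.27724075  1.16956361  0.          1.1714994 ]
-1.5707963267948966 [-0.39929692  0.12399196 -0.27724075  1.16956361  0.         -1.97009325]
{'K': array([[310.32746714,   0.        , 278.45104773],
       [  0.        , 310.32746714, 211.66428078],
       [  0.        ,   0.        ,   1.        ]]), 'position': array([451.07824099, -29.12025747, 442.77806362]), 'rotation': array([-3.18915779e-01,  7.09186847e-04,  4.56917984e-05])} 2.4667 [ 449.96089598 -110.157992    299.9384921 ]
1.3307963267948966 [-0.06405054  0.33078496  0.06476753  1.3047789   0.          1.74674579]
-1.8107963267948965 [-0.06405054  0.33078496  0.06476753  1.3047789   0.         -1.39484687]
{'K': array([[310.32746714,   0.        , 278.45104773],
       [  0.        , 310.32746714, 211.66428078],
       [  0.        ,   0.        ,   1.        ]]), 'position': array([593.06092611, 115.10734463, 473.03339542]), 'rotation': array([-0.31909344,  0.00032672, -0.24051015])} 3.7167 [572.85637073  36.4716192  330.14668776]
```

View pics/w01.png

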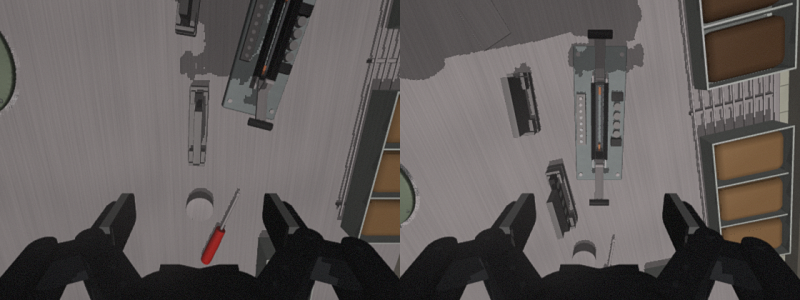

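```bash
python3 - <<'E'
import cv2,numpy as np
a=cv2.imread("pics/w0.png")[100:245,235:335]; b=cv2.imread("pics/w1.png")[30:300,210:350]
a=cv2.resize(a,None,fx=4,fy=4,interpolation=3); b=cv2.resize(b,None,fx=2.2,fy=2.2,interpolation=3)
o=np.zeros((600,720,3),np.uint8); o[:a.shape[0],:400]=a; o[:b.shape[0],405:405+b.shape[1]]=b
cv2.imwrite("pics/wc.png",o)
E
```

```text
(no output)
```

View pics/wc.png

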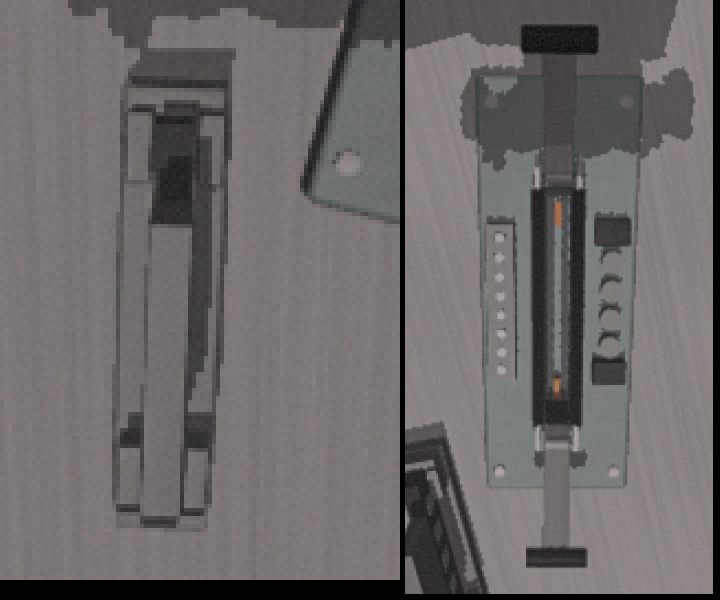

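The left crop shows the tab's top face with corners at about (151,224), (193,224), (184,516) and (143,516). The right crop shows the base corners, the mouth from (532,187) to (582,427), and the bars at (560,39) and (556,557).

```bash
python3 - <<'E'
from h import *
w0=np.load("w0.npy",allow_pickle=True).item();w1=np.load("w1.npy",allow_pickle=True).item()
A=lambda u,v,z=110:onz(w0,(234.6+u/4,99.6+v/4),z)
B=lambda u,v,z:onz(w1,(209.7+(u-405)/2.2,29.7+v/2.2),z)
f=lambda q:print(np.round(q,1).tolist())
t=[A(*p) for p in ((151,224),(193,224),(184,516),(143,516))]
f(t);f(np.mean(t,0)); d=(t[0]+t[1]-t[2]-t[3])/2; print(np.linalg.norm(d),'yaw',-np.arctan2(d[0],d[1]),'thick',np.linalg.norm(t[0]-t[1]))
def rep(n,P):
    P=np.array(P);d=(P[0]+P[1]-P[2]-P[3])/2
    print(n,np.round(P.mean(0),1),np.linalg.norm(d),np.linalg.norm(P[0]-P[1]),'yaw',-np.arctan2(d[0],d[1]))
rep('base',[B(*p,30) for p in ((479,76),(640,76),(626,487),(489,487))])
rep('mouth',[B(*p,72) for p in ((532,187),(584,187),(582,427),(532,427))])
for p,q in (((560,39),(556,557)),):
    L=B(*p,114);R=B(*q,114);f([L,R,(L+R)/2]);d=L-R;print(np.linalg.norm(d),-np.arctan2(d[0],d[1]))
# contacts
L=B(558,212,55);R=B(557,386,55);f([(L+R)/2])
# triangulate bars w/ top
def tri(a,b):
    (p,d),(q,e)=a,b; s=np.linalg.lstsq(np.c_[d,-e],q-p,rcond=None)[0]; x,y=p+d*s[0],q+e*s[1]; return (x+y)/2,np.linalg.norm(x-y)
m=imaging.camera_model("top")
for uvw,c in (((560,39),(42,101)),((556,557),(603,232))):
    print(tri(ray(w1,(209.7+(uvw[0]-405)/2.2,29.7+uvw[1]/2.2)),ray(m,(160+c[0]/3.3,140+c[1]/3.3))))
E
```

```text
[[444.3, -76.1, 110.0], [455.5, -76.1, 110.0], [453.3, -159.5, 110.0], [441.5, -159.5, 110.0]]
[448.7, -117.8, 110.0]
83.47063113679457 yaw -0.030095742602908388 thick 11.190067193555917
base [575.7  39.   30. ] 266.8864472499371 95.1044491484523 yaw -0.24436389245691653
mouth [575.   38.9  72. ] 143.58862768178864 29.15880236267481 yaw -0.24407201452766228
[[609.1, 173.7, 114.0], [541.0, -96.1, 114.0], [575.1, 38.8, 114.0]]
278.28135599446 -0.24740223862934083
[[575.9, 42.4, 55.0]]
(array([609.81853782, 175.32406029, 101.8458194 ]), np.float64(0.8285452218257802))
(array([540.66518376, -96.73853759, 112.71410445]), np.float64(0.3277551956614055))
```

Module tab centre is (448.7,-117.8) with yaw -0.030, measuring 83.5 × 11.2 mm against 84 × 12 nominal. The rack is at (575.2,38.9) with yaw -0.2445. Both fit the given sizes, so I'll grasp.

```bash
python3 - <<'E'
from h import *
o=[np.pi,0,np.pi/2-.03]
bot.grip(0.7,50)
bot.move_ptp([448.7,-117.8,160],o)
bot.movel([448.7,-117.8,79],max_speed=80,threshold=8)
s=bot.get_state();print(s['tcp_pos'],s['contact_force'],s['t'])
bot.grip(0,50); bot.dwell(.2)
s=bot.get_state();print(s['tcp_pos'],s['contact_force'],s['wrist_torque'],s['opening'],s['gripper_force'])
bot.movel([448.7,-117.8,200],max_speed=80)
bot.dwell(.2)
s=bot.get_state();print(s['tcp_pos'],s['contact_force'],s['wrist_torque'],s['opening'],s['gripper_force'],s['t'])
bot.move_ptp([575.2,38.9,200],[np.pi,0,np.pi/2-.2445])
bot.movel([575.2,38.9,152],max_speed=80); bot.dwell(.3)
w=imaging.camera_model("wrist");cv2.imwrite("pics/h_w.png",imaging.capture("wrist"));np.save("w2.npy",w,allow_pickle=True)
cv2.imwrite("pics/h_s.png",imaging.capture("scene"));t=imaging.capture("top");cv2.imwrite("pics/h_t.png",t)
s=bot.get_state();print(s['tcp_pos'],s['orientation'],s['contact_force'],s['t'])
a=cv2.imread("pics/h_w.png")[:300,130:430]; b=cv2.imread("pics/h_s.png")[130:330,180:400]
out=np.zeros((600,800,3),np.uint8);a=cv2.resize(a,(400,400));b=cv2.resize(b,(400,364),interpolation=3)
out[:400,:400]=a;out[:364,400:]=b;cv2.imwrite("pics/h.png",out)
E
```

```text
[ 449.1263887  -117.96747618   79.41577717] [-0.07134521  0.42955682  0.08750505] 6.2833
[ 448.69899209 -117.88228224   79.28432003] [-1.52944273  0.42278814  5.69362132] [ 0.0382288   0.45370273 -0.01462713] 0.13074064483481154 49.8950332403183
[ 448.53280423 -117.71524622  199.70217045] [ 0.03212754  0.64345623 -1.0550268 ] [-0.00420881  0.01836607 -0.04853296] 0.13248931638516348 48.98763120174408 8.8417
[575.2635157   38.94479498 152.14934498] [ 3.14137505e+00 -3.50376720e-05  1.32641802e+00] [ 0.40049177 -0.12344076 -1.77306216] 10.8667
```

View pics/h.png

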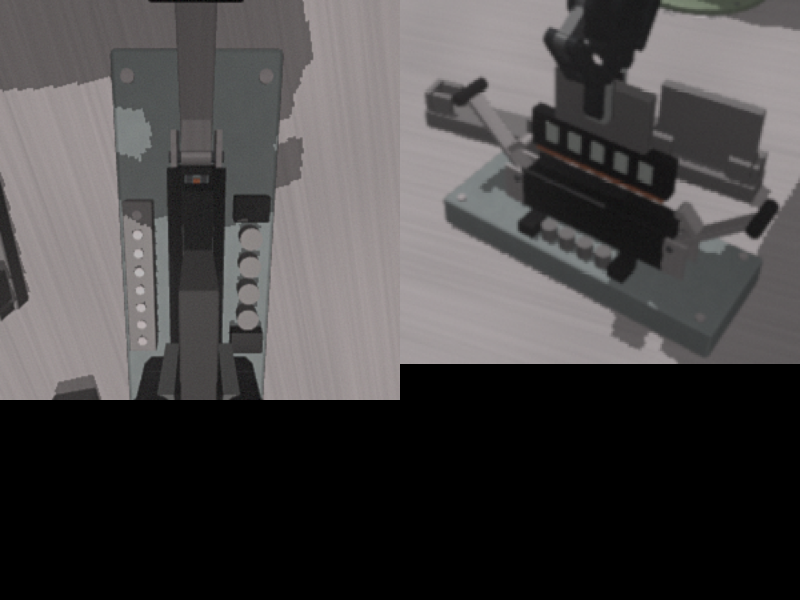

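The module is held upright over the slot and centred on it: shoulder centre about 199 against slot centre about 197 in the wrist view. I'll lower it with a force stop.

```bash
python3 - <<'E'
from h import *
s=bot.get_state();print(s['contact_force'])
for z,v in ((118,40),(98.5,15)):
    r=bot.movel([575.2,38.9,z],max_speed=v,threshold=5)
    s=bot.get_state();print(r,s['tcp_pos'],s['contact_force'],s['wrist_torque'],s['t'])
    if r: break
cv2.imwrite("pics/i_s.png",cv2.resize(imaging.capture("scene")[130:330,180:400],None,fx=3,fy=3,interpolation=3))
E
```

```text
[ 0.40049177 -0.12344076 -1.77306216]
False [575.45198372  38.88065724 118.23751688] [ 1.31812796  0.11608461 -1.62116074] [-0.02729969 -0.02663775  0.03160219] 11.8667
True [575.13893305  38.92267695 100.26795193] [-0.55906978  0.46620683  5.90273099] [-0.04222473  0.17384129 -0.02454021] 12.95
```

View pics/i_s.png

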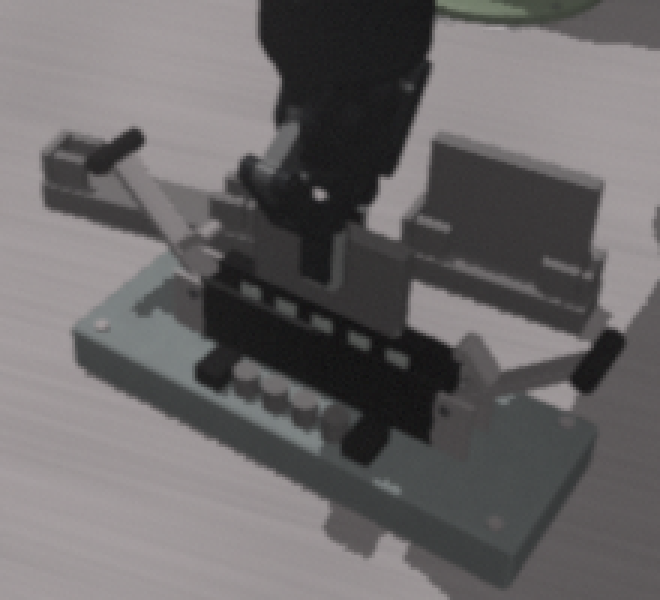

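It stopped at TCP z 100.3, exactly the resting height (86 mm centre), upright with both levers still out. Now I'll release it and push the left lever along its arc.

```bash
cat >> h.py <<'E'
C=np.array([575.2,38.9]);YAW=-.2445;O=[np.pi,0,np.pi/2+YAW];ey=np.array([-np.sin(YAW),np.cos(YAW)])
def P(sgn,out,z): return [*(C+sgn*out*ey),z]
def arc(sgn,th,gap=17): return P(sgn,76+85*np.sin(.85-th)+gap,58+85*np.cos(.85-th)-8)
def F(sgn,n=5):
    v=[]
    for _ in range(n): bot.dwell(.02); v.append(bot.get_state()['contact_force'])
    v=np.mean(v,0); return sgn*(v[:2]@ey),v[2]     # + = outward reaction
def push(sgn,start=0.,stop=18.,fast=.46):
    a=arc(sgn,start,24)
    bot.move_ptp([a[0],a[1],210],O); bot.movel(a,max_speed=120,threshold=8); f0=F(sgn)[0]; print('f0',f0,bot.get_state()['tcp_pos'],a)
    for th in np.arange(start,fast+1e-6,.115 if start<.3 else .03):
        if bot.movel(arc(sgn,th),max_speed=45,threshold=9): print('touch',th); break
    while th<1.02:
        th+=.015
        f=F(sgn,2)[0]-f0
        hit=bot.movel(arc(sgn,th),max_speed=14,threshold=max(4,stop-f))
        g=F(sgn,2); f=g[0]-f0
        print(f"{th:.3f} f={f:.1f} fz={g[1]:.1f} {hit}")
        if hit and f>13 or f>stop-2: break
    p=bot.get_state()['tcp_pos']; print('end out',sgn*((p[:2]-C)@ey),'z',p[2])
    b=P(sgn,sgn*((p[:2]-C)@ey)+15,p[2]); bot.movel(b,max_speed=80); bot.movel([b[0],b[1],215],max_speed=150)
    print('t',bot.get_state()['t'])
E
python3 - <<'E'
from h import *
bot.grip(.55); bot.dwell(.1)
bot.movel([575.2,38.9,215],max_speed=130); print(bot.get_state()['contact_force'])
bot.grip(0,20)
push(1)
E
```

```text
[-0.93522552  0.48724102 -0.55921227]
f0 -0.09561262763262936 [615.66885608 197.97079549 107.23030112] [np.float64(614.86550891469), np.float64(197.8854239405808), np.float64(106.09856740022349)]
0.475 f=-0.2 fz=-0.4 False
0.490 f=0.1 fz=-0.4 False
0.505 f=0.3 fz=-0.3 False
0.520 f=0.7 fz=0.6 False
0.535 f=0.5 fz=0.6 False
0.550 f=0.9 fz=0.7 False
0.565 f=0.8 fz=0.6 False
0.580 f=0.2 fz=0.6 False
0.595 f=1.0 fz=0.7 False
0.610 f=0.7 fz=-0.6 False
0.625 f=1.2 fz=0.7 False
0.640 f=2.9 fz=0.3 False
0.655 f=5.4 fz=0.7 False
0.670 f=5.6 fz=-0.2 False
0.685 f=7.7 fz=-0.1 False
0.700 f=7.8 fz=-0.7 False
0.715 f=8.5 fz=0.5 False
0.730 f=8.4 fz=1.6 False
0.745 f=9.6 fz=1.0 False
0.760 f=10.1 fz=1.2 False
0.775 f=10.8 fz=1.4 False
0.790 f=11.7 fz=2.5 False
0.805 f=11.8 fz=2.7 False
0.820 f=11.6 fz=4.1 False
0.835 f=13.5 fz=2.7 False
0.850 f=15.3 fz=3.2 False
0.865 f=17.2 fz=4.0 False
end out 97.27531365402704 z 136.38712072997748
t 28.2917
```

The left lever reached about 17 N, but the arm gives a little under load. I'll log the bar's true position too, do the right lever, then recheck the left.

```bash
sed -i 's/fz={g\[1\]:.1f} {hit}"/fz={g[1]:.1f} out={sgn*((bot.get_state()["tcp_pos"][:2]-C)@ey):.2f} {hit}"/; s/stop=18\./stop=21./; s/f>stop-2/f>stop-3/; s/fast=.46/fast=.575/' h.py
python3 - <<'E'
from h import *
push(-1)
E
```

```text
f0 -0.034370436343254394 [ 536.28969224 -120.25517676  106.9908893 ] [np.float64(535.53449108531), np.float64(-120.0854239405808), np.float64(106.09856740022349)]
0.590 f=0.1 fz=0.2 out=114.87 False
0.605 f=2.4 fz=-0.7 out=113.97 False
0.620 f=5.4 fz=-0.7 out=112.88 False
0.635 f=5.8 fz=-0.7 out=111.81 False
0.650 f=6.8 fz=-0.6 out=111.15 False
0.665 f=8.3 fz=-0.9 out=110.12 False
0.680 f=8.0 fz=0.3 out=108.92 False
0.695 f=9.2 fz=-0.4 out=108.20 False
0.710 f=9.7 fz=0.6 out=107.05 False
0.725 f=9.4 fz=1.5 out=105.72 False
0.740 f=9.0 fz=2.3 out=104.36 False
0.755 f=11.5 fz=2.3 out=103.63 False
0.770 f=10.9 fz=3.1 out=102.29 False
0.785 f=10.2 fz=3.0 out=100.88 False
0.800 f=12.1 fz=3.5 out=100.35 False
0.815 f=14.6 fz=3.9 out=99.96 False
0.830 f=17.2 fz=4.7 out=99.59 False
0.845 f=20.1 fz=5.2 out=99.22 False
end out 99.22215808651438 z 135.7958395168115
t 39.3833
```

The right lever shows a clear stop: its travel falls from 1.3 to 0.37 mm per step while the force jumps by 2.7 N per step. Rechecking the left lever the same way.

```bash
python3 - <<'E'
from h import *
push(1,start=.70,fast=.76)
w=imaging.capture("scene")[130:330,180:400]
bot.dwell(.1)
cv2.imwrite("pics/j_s.png",cv2.resize(w,None,fx=3,fy=3,interpolation=3))
E
```

```text
f0 0.04998712541238188 [603.36456899 148.12295607 135.2193581 ] [np.float64(602.4819696952931), np.float64(148.25030550771243), np.float64(134.0455416245636)]
0.775 f=4.8 fz=0.3 out=100.29 False
0.790 f=6.3 fz=-0.0 out=99.68 False
0.805 f=8.2 fz=-0.8 out=98.97 False
0.820 f=11.1 fz=-1.2 out=98.47 False
0.835 f=12.2 fz=-1.0 out=98.09 False
0.850 f=15.0 fz=-1.5 out=97.73 False
0.865 f=17.3 fz=-1.5 out=97.37 False
0.880 f=19.8 fz=-1.5 out=96.98 False
end out 96.97988097035753 z 135.65602837431544
t 45.5917
```

View pics/j_s.png

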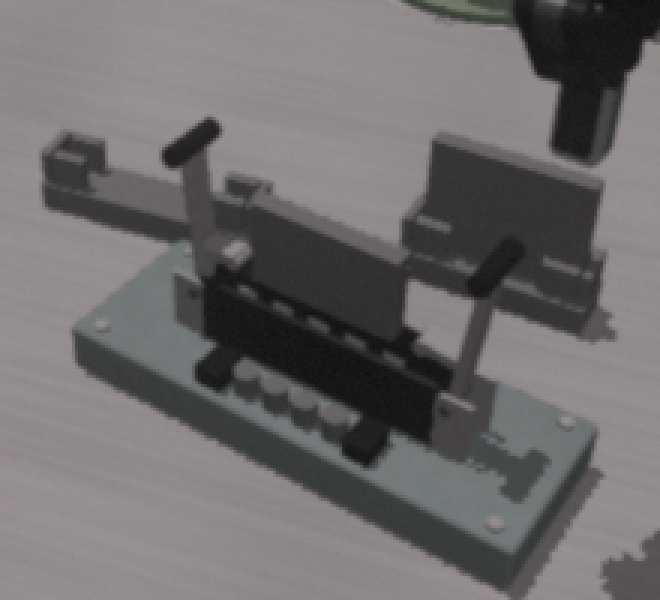

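Both levers are upright and the module sits flat. The left is against the stop at 20 N. I'll check once more that the right end didn't rock up.

```bash
python3 - <<'E'
from h import *
push(-1,start=.70,fast=.73)
bot.dwell(.3); print(bot.get_state()['contact_force'],bot.get_state()['t'])
bot.sign_off()
E
```

```text
f0 0.002124992050607939 [548.78894841 -70.40992103 134.99198188] [np.float64(547.918030304707), np.float64(-70.45030550771244), np.float64(134.0455416245636)]
0.745 f=4.2 fz=1.6 out=102.64 False
0.760 f=6.9 fz=2.3 out=101.89 False
0.775 f=9.3 fz=2.3 out=101.45 False
0.790 f=11.4 fz=1.9 out=100.98 False
0.805 f=14.0 fz=2.7 out=100.60 False
0.820 f=13.3 fz=4.1 out=99.17 False
0.835 f=16.2 fz=4.3 out=98.69 False
0.850 f=18.6 fz=5.5 out=98.32 False
end out 98.32312669892534 z 135.45672469773217
t 51.6833
[ 0.00489398 -0.0881115  -0.16210113] 51.9833
the job is handed in; nothing more can be done
```

The relay module is in the slot, with both levers swung in until they came up against the stop at about 19–20 N (strain limit 25 N), and I handed the job in at 52 s. The right lever slipped about 1 mm further in on its last check, and I did not push the left one again after that.

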